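# Hook the denture flask out of its soak bath

### The arm

A 7-joint arm with a two-finger parallel gripper is mounted at the origin on a cart in front of the work surface, level with it; the furniture and walls round the work are solid. World frame = base frame: x ahead of the robot, y to its left, z up, the work surface at z = 0. Lengths are in mm, angles in degrees, forces in N, time in s.
With the tool pointing down it reaches from about 350 to 900 mm from the base axis. Payload 7.2 kg.
Tool frame: the origin (TCP) lies where the fingers leave the gripper's body, on its centre line; the fingertips stand 73 mm ahead of it and the grasp point (between the pads) lies 54 mm ahead of it (tip_extent is the distance from the TCP to the fingertips, in mm); z points along the fingers, y is the direction in which the jaws open and shut (so a half turn about z gives the same grasp; the last joint's range is limited). The gripper opens to 85 mm and grips with 20 to 120 N. Pads are 22 mm wide; open, the fingers measure 114 mm over their backs; the gripper's body (76 mm by 85 mm) begins 54 mm behind the grasp point. The pads swing forward as they close: fully open they stand 13 mm farther back than shut.
Start: joints at [-68.881, 23.554, -0.728, 91.456, 0.321, 64.991, -4.71], TCP at [264.41, 566.316, 303.897] pointing down, gripper open.
Joint ranges: [-169.25, 169.25], [-16.82, 113.86], [-84.01, 82.57], [7.8, 145.47], [-59.2, 239.2], [7.22, 106.19], [-163.78, 163.78]. Speed limits (degrees/s): [136.94, 136.94, 172.46, 172.46, 180, 180, 180].

### API

Orientations are given as [roll, pitch, yaw] about the fixed x, y, z axes, in that order (R = Rz(yaw) Ry(pitch) Rx(roll)).
In Python, from cell import read_state, read_camera, hand_in, tip_extent gives the robot as it stands.
- The arm moves only by the tool jog_arm, never from a script. Its argument "rows" is a list of rows, each a list of 5 numbers: the opening, from -1 (shut) to 1 (fully open), then the shift along the tool's x, y, z as a fraction of full scale, then the turn about the tool's z as a fraction of full scale. In form: [[fingers, dx, dy, dz, spin], ...]. A call has 1 to 12 rows; each row shifts and turns the commanded pose from where the row before left it, along the tool's axes as they then stand; what a row does not reach is not made up. Full scale, the value 1, is 60 mm for a shift and 0.08 rad for a turn. A row lasts 1/8 s, in which the tool goes at most 62.5 mm and 10.7 degrees, less where a joint would pass 70% of its speed; a pose out of reach is approached as far as the arm can. A call with a number of a shift or a turn outside -1 to 1 is refused whole. A call with a gripper value outside its range is refused whole. The fingers move at their own pace and stop on an object; "grip_force" is the grip in N (left out, the last holds). Time passes only in rows, so rows that do not move let the fingers close. It gives the time, the measured TCP pose, the force and the opening at its end, in the units of the state.
- read_state(): the state, without advancing time (a new reading comes with each control period).
- read_camera(name): name is "scene" or "top" or "wrist"; returns a dict with "img" (400x640x3 uint8, blue, green, red), "depth" (400x640 float32, mm along the optical axis (not along the pixel's ray), 0 where there is no reading), "camera_matrix" (3x3 intrinsics, pixels), "origin" and "orientation" of the camera in the world; the wrist camera has in their place "mount" (4x4, takes a point from camera to tool coordinates, whose origin is the TCP and whose axes are the flange's). Camera axes: x right, y up, looking along -z (the intrinsics and any distortion apply to the point x, -y, -z); pixel columns grow to the right and rows downward; lengths in mm; the calibration is good to about 2 mm. A picture is of the moment at which its call begins: read the wrist's pose just before it.
- hand_in(): hands the job in, once; it reports no verdict.
The state is a dict: "time_s": time; "qpos": joint angles; "dq": joint speeds; "joint_torque": joint torques, N m; "tool_pos": TCP position; "eef_rot": TCP orientation; "ft_force": force on the tool from outside, world axes, zero at the start; "ft_torque": the same for the moment, N m; "finger_gap": finger opening in mm.
Only numpy, scipy, OpenCV 4.12 (cv2) and the standard library are available. Lean on these libraries where they do the work, as an engineer would, in place of code of your own. Each camera call takes 0.05 s, during which the arm holds its last target.

### The job

Take the T-handled snap hook from its stand, run its tip through the ring on top of the brass denture flask and press it gently sideways: the flask slides along its soak bath until the wall stops it, then the ring pushes the sprung latch right in; now draw the hook up so that the ring drops into it and the latch snaps shut. Lift the flask out by the hook alone and stand it flat in the drain tray, never forcing the hook beyond about 20 N, tipping the flask more than 10 degrees or touching it with the gripper. Leave the hook clipped on with its latch shut, and the other things on the bench where they are.

Things in the scene. Friction and masses are not known exactly. Their poses are not given: they have to be found in the camera images.
- hook_handle (a point): Centre of the black T-handle of the snap hook (0.16 kg), where it is grasped from above: a level bar 106 mm long along y, 16 mm thick along x, 24 mm high. The point's axes are the hook's: z up through the handle, the open throat faces -x. The steel hook hangs below.
- hook_bowl (a point): Centre of the hook's round bowl, 62 mm straight below the handle's centre, same axes. 8 mm round bar in the x-z plane: bowl of 10.5 mm inner radius, its underside 18.5 mm below this point; the neck rises at x = 0 from z = +30 mm. A load's 6 mm bar hangs in the bowl at x = 0, z = -7.5 mm. The latch closes the throat between neck and tip.
- hook_tip (a point): Top of the hook's tip, 15 mm to the -x side and 10 mm above the bowl's centre, same axes; squared, 8 mm thick, so the tip's inner side is at x = -11 mm from the bowl's centre. Raised before the ring's bar is wholly behind it, the tip catches under the bar, outside the latch: the hook is then not clipped.
- latch (a joint): Brass sprung latch, 7.5 mm wide, hinged at the neck 28 mm above the bowl's centre, its free end shut against the tip's inner side at z = +4 mm. 0 shut (may read -0.02), grows inward, stops at 0.30 rad; takes 3 to 4 N to start, 6 N at the stop. A 6 mm bar entering at z = +15 mm meets it at x = -11 mm, stops at x = -6 mm; raise the hook 18 mm, still pressed, and it snaps shut over the bar.
- flask: Brass denture flask, 100 x 80 x 48 mm (x, y, z), 0.77 to 0.93 kg; origin at the centre of its underside. On its lid a fixed steel ring: an arch of 6 mm rod in the flask's y-z plane, 32 mm clear width. It stands loose in a fixed steel bath, 128 x 96 mm inside, floor 4 mm and rim 55 mm above the bench: pushed along x it slides at about 2 to 3 N, 2 to 26 mm, to the wall; tips from about 9 N.
- ring_bar (a point): Centre of the 6 mm round top bar of the flask's lifting ring, 90 mm above the flask's underside and 42 mm above its lid; the bar runs along this point's y (the flask's y), so a hook goes through the ring along +x or -x. Both ways are alike.
- drain_tray: Fixed aluminium drain tray, 156 x 136 mm, dark ribs on its floor; floor 4 mm above the bench, rim 3 mm thick and 12 mm high; origin at the centre of its underside, long side along x.
- hook_stand: Fixed grey stand with two uprights (86 mm apart, along its y) whose notches, 10 mm deep, carry the ends of the hook's T-handle with the hook hanging between them; tops of the notches 98 mm above the bench, 118 x 70 mm base. Origin at the centre of its underside. The handle lifts straight up out of it.
- model_upper: Pink dental plaster model, 54 x 60 x 28 mm, loose on the bench; a bystander to leave alone.
- marker: Red and white marker pen, 135 mm long along its y, loose on the bench; a bystander.
- wax_lump_box: Cream wax block, 56 x 86 x 19 mm, loose on the bench; a bystander.
- mix_spatula: Spatula with a wooden handle, 164 mm long along its x, loose on the bench; a bystander.
- pencil: Yellow pencil, 156 mm long along its y, loose on the bench; a bystander.
There are look-alikes about, which are no part of the job. Leave any blue look-alike of the flask alone.

How it is judged (in metres and radians):
On the way, in this order (a step that is already met when the one before it is completed fails the run):
1. the ring's bar lies in the hook's bowl and the latch has snapped shut over it (x of ring_bar in the frame of hook_bowl between -0.011 and 0.011 m and z of ring_bar in the frame of hook_bowl between -0.013 and 0.004 m and value of joint latch below 0.05 rad), for 0.1 s.
2. the flask hangs from the hook, lifted clear above the bath's rim (height (world z) of flask above 0.06 m and value of joint latch below 0.05 rad and contact force between snap_hook and flask above 3 N), for 0.2 s.
At the end, for the whole second after the job is handed in: The flask stands flat (tilt under 0.05 rad, at rest) on the drain tray's floor inside its rim (origin within 30 mm along the tray's x and 30 mm along its y), with the snap hook still clipped to its ring: latch shut (under 0.05 rad), hook bowl within 55 mm of the ring's bar (x of flask in the frame of drain_tray between -0.03 and 0.03 m and y of flask in the frame of drain_tray between -0.03 and 0.03 m and z of flask in the frame of drain_tray between 0.001 and 0.007 m and angle between flask's own z axis and vertical below 0.05 rad and linear speed of flask below 0.01 m/s and value of joint latch below 0.05 rad and distance between hook_bowl and ring_bar below 0.055 m); the robot touches nothing.
It fails at once if the held hook is forced against the flask with more than 20 N (contact force between snap_hook and flask above 20 N and contact force between the fingers and snap_hook above 3 N).
It fails at once if the gripper touches the flask (contact force between any of the fingers, the arm and flask above 1 N).
It fails at once if the flask is tipped more than 0.18 rad (10 degrees) (angle between flask's own z axis and vertical above 0.18 rad).
It fails at once if a bystander is pushed more than 20 mm (distance of any of model_upper, marker, pencil, wax_lump_box, mix_spatula from where it was at the start of the episode above 0.02 m).
It also fails if it takes over 64 s, if anything falls off the work surface, if the arm or the gripper's body presses on something with over 40 N, if the wrist force passes 120 N, or if a joint passes its speed limit or range.

## Working session

There is one attempt and no reset: what is moved stays moved. The work goes in short steps, Python scripts to look and compute and a tool call to move; the robot and the scene stay as the last step left them, time stands still between calls to the robot, and variables do not carry over. Pictures are saved under pics/ and viewed, and the job is handed in when it is done.

Besides the shell and the picture viewer there is one more tool, called after "Emit:" in YAML: its name, and indented under it one key for each argument. jog_arm: Moves the arm, as the interface text tells. Its arguments: {"type":"object","properties":{"rows":{"type":"array"},"grip_force":{"type":"number"}},"required":["rows"]}

```bash
ls; mkdir -p pics; python3 - <<'E'
from cell import *
import cv2
s=read_state();print({k:s[k] for k in('time_s','tool_pos','eef_rot','ft_force','finger_gap')}, tip_extent)
for n in('scene','top'):
    c=read_camera(n);cv2.imwrite(f'pics/{n}0.png',c['img']);print(n,c['origin'],c['orientation'],c['camera_matrix'],[k for k in c])
E
```

```text
pics
{'time_s': 0.0, 'tool_pos': array([264.2561757 , 565.97596511, 303.03803283]), 'eef_rot': array([-1.79907196e+02,  5.88630590e-03,  1.54973786e+02]), 'ft_force': array([ 0.45742204,  0.41712802, -0.94014325]), 'finger_gap': 85.81705266097767} 72.6
scene [-373.16692836  985.85972008 1191.2995815 ] [ 4.70408218e+01  6.02316793e-02 -1.30853306e+02] [[492.09679697   0.         321.30753871]
 [  0.         492.09679697 202.6405029 ]
 [  0.           0.           1.        ]] ['img', 'depth', 'camera_matrix', 'origin', 'orientation']
top [ 430.71987051  229.52608347 1535.87915715] [  3.5802307   -0.30583282 -88.84228178] [[466.55757136   0.         324.95285326]
 [  0.         466.55757136 194.52691546]
 [  0.           0.           1.        ]] ['img', 'depth', 'camera_matrix', 'origin', 'orientation']
```

View pics/scene0.png

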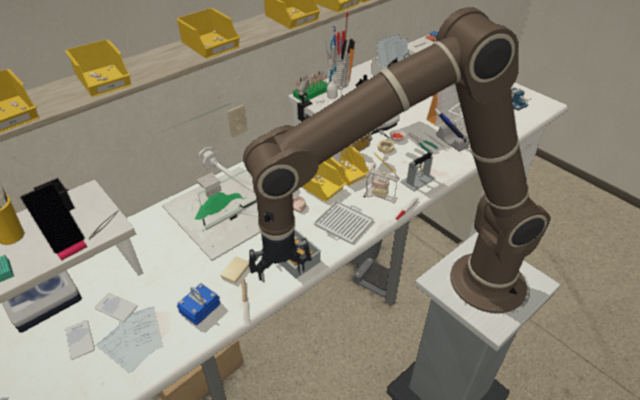

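View pics/top0.png

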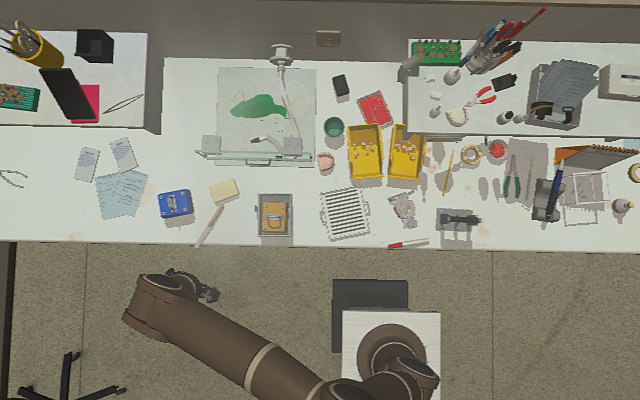

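```bash
cat > h.py <<'E'
import numpy as np,cv2
from scipy.spatial.transform import Rotation as R
from cell import *
def ray(c,u,v,T=None):
    K=c['camera_matrix'];d=np.array([(u-K[0,2])/K[0,0],-(v-K[1,2])/K[1,1],-1.])
    if T is None:
        return np.array(c['origin']),R.from_euler('xyz',c['orientation'],degrees=True).as_matrix()@d
    return T[:3,3],T[:3,:3]@d
def pl(c,u,v,z,T=None):
    o,d=ray(c,u,v,T);return o+d*(z-o[2])/d[2]
def px(c,P,T=None):
    if T is None:
        Rm=R.from_euler('xyz',c['orientation'],degrees=True).as_matrix();o=np.array(c['origin'])
    else: Rm=T[:3,:3];o=T[:3,3]
    q=Rm.T@(np.array(P)-o);K=c['camera_matrix']
    return K[0,0]*q[0]/-q[2]+K[0,2],K[1,1]*-q[1]/-q[2]+K[1,2]
def wristT(s,c):
    T=np.eye(4);T[:3,:3]=R.from_euler('xyz',s['eef_rot'],degrees=True).as_matrix();T[:3,3]=s['tool_pos']
    return T@np.array(c['mount'])
def crop(img,x0,y0,x1,y1,f,name):
    cv2.imwrite('pics/'+name,cv2.resize(img[y0:y1,x0:x1],None,fx=f,fy=f,interpolation=cv2.INTER_CUBIC))
E
python3 - <<'E'
from h import *
t=cv2.imread('pics/top0.png');crop(t,240,170,400,250,5,'t1.png');crop(t,400,140,560,250,5,'t2.png')
s=cv2.imread('pics/scene0.png');crop(s,360,100,480,220,5,'s1.png')
E
```

```text
(no output)
```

View pics/t1.png

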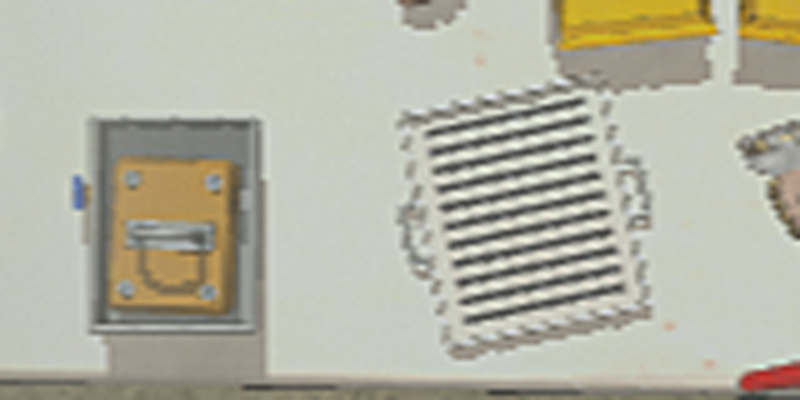

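View pics/t2.png

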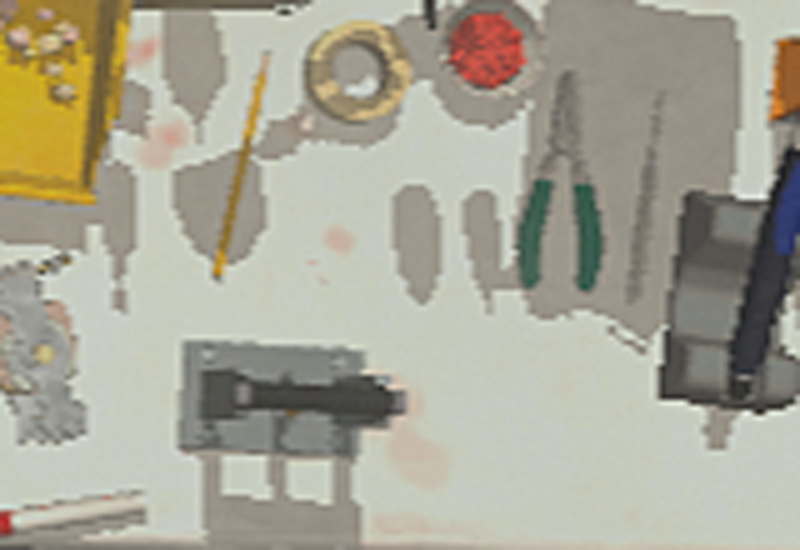

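View pics/s1.png

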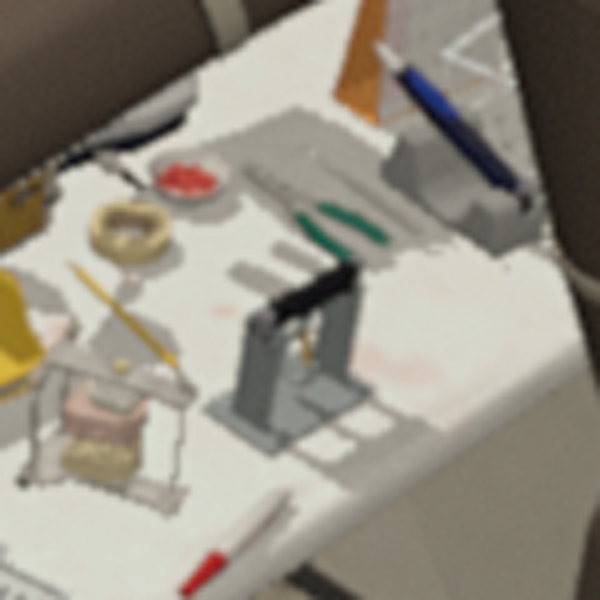

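```bash
python3 - <<'E'
from h import *
s=read_state();c=read_camera('top')
def P(n,u,v,z): print(n,pl(c,u,v,z).round(1))
o=(240,170)
for n,(a,b),z in [('bath',(92,120),55),('bath',(262,120),55),('bath',(258,330),55),('bath',(92,330),55),('fl',(115,157),52),('fl',(236,160),52),('fl',(234,312),52),('fl',(108,308),52),('ringL',(127,230),94),('ringR',(213,230),94),
 ('tray',(402,118),12),('tray',(590,82),12),('tray',(648,312),12),('tray',(455,352),12)]: P(n,240+a/5,170+b/5,z)
for n,(a,b),z in [('hL',(205,392),100),('hR',(405,398),100),('base',(185,342),5),('base',(180,452),5),('base',(355,455),5),('base',(362,348),5)]: P(n,400+a/5,140+b/5,z)
w=read_camera('wrist');cv2.imwrite('pics/w0.png',w['img']);print(np.array(w['mount']).round(3),w['camera_matrix'])
E
```

```text
bath [520.9 435.   55. ]
bath [523.1 327.   55. ]
bath [390.  326.3  55. ]
bath [387.9 431.1  55. ]
fl [497.8 420.1  52. ]
fl [497.4 343.1  52. ]
fl [401.  341.9  52. ]
fl [401.9 421.8  52. ]
ringL [450.9 406.   94. ]
ringR [452. 353.  94.]
tray [528.9 238.3  12. ]
tray [555.1 115.6  12. ]
tray [405.6  75.4  12. ]
tray [377.1 200.6  12. ]
hL [ 454.4 -134.9  100. ]
hR [ 453.2 -258.2  100. ]
base [ 488.5 -145.7    5. ]
base [ 416.4 -142.8    5. ]
base [ 416.7 -257.7    5. ]
base [ 487.  -262.2    5. ]
[[ -0.      0.946   0.323  83.334]
 [  1.      0.     -0.     -0.927]
 [ -0.      0.323  -0.946 -70.034]
 [  0.      0.      0.      1.   ]] [[296.84950579   0.         315.06939986]
 [  0.         296.84950579 204.16331235]
 [  0.           0.           1.        ]]
```

View pics/w0.png

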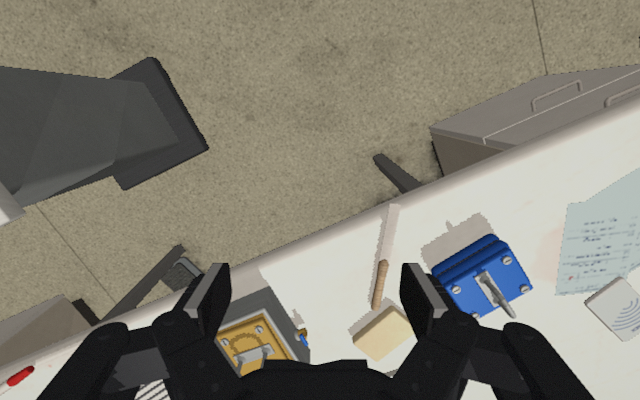

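Emit:
jog_arm:
  rows:
    - [1,0,0,0,1]
    - [1,0,0,0,1]
    - [1,0,0,0,1]
    - [1,0,0,0,1]
    - [1,0,0,0,1]
    - [1,0,0,0,1]
    - [1,0,0,0,1]
    - [1,0,0,0,1]
    - [1,0,0,0,1]
    - [1,0,0,0,1]
    - [1,0,0,0,1]
    - [1,0,0,0,1]
  grip_force: 60

```text
time_s: 1.7
tool_pos: [264.3, 566.2, 303.7]
eef_rot: [-180.0, 0.0, 99.8]
ft_force: [0.2, -1.0, -0.5]
finger_gap: 85.5
```

Emit:
jog_arm:
  rows:
    - [1,0,0,0,1]
    - [1,0,0,0,1]
    - [1,0,0,0,0.18]
    - [1,0,0,0,0]

```text
time_s: 2.2
tool_pos: [264.3, 566.3, 303.8]
eef_rot: [-180.0, 0.0, 90.1]
ft_force: [0.2, 1.3, -0.1]
finger_gap: 84.9
```

Emit:
jog_arm:
  rows:
    - [1,-0.7,0.78,0,0]
    - [1,-0.7,0.78,0,0]
    - [1,-0.7,0.78,0,0]
    - [1,-0.7,0.78,0,0]
    - [1,0,0,0,0]
    - [1,0,0,0,0]

```text
time_s: 2.95
tool_pos: [450.2, 399.4, 303.8]
eef_rot: [-180.0, -0.0, 90.0]
ft_force: [-0.9, 0.6, -0.2]
finger_gap: 85.7
```

```bash
cat > snap.py <<'E'
import sys
from h import *
s=read_state();c=read_camera('wrist');T=wristT(s,c)
n=sys.argv[1];cv2.imwrite(f'pics/{n}.png',c['img']);np.savez(f'pics/{n}.npz',T=T,K=c['camera_matrix'],d=c['depth'],img=c['img'])
print(s['time_s'],s['tool_pos'].round(1),s['eef_rot'].round(2),s['ft_force'].round(1),s['finger_gap'])
E
python3 snap.py wf
```

```text
2.95 [450.2 399.4 303.8] [-1.7997e+02 -2.0000e-02  9.0000e+01] [-0.9  0.6 -0.2] 85.69541597186597
```

View pics/wf.png

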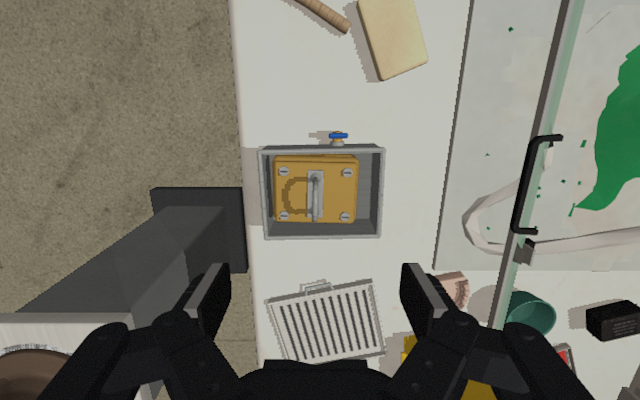

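```bash
python3 - <<'E'
from h import *
i=cv2.imread('pics/wf.png');crop(i,250,130,400,250,5,'wfc.png')
E
```

```text
(no output)
```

View pics/wfc.png

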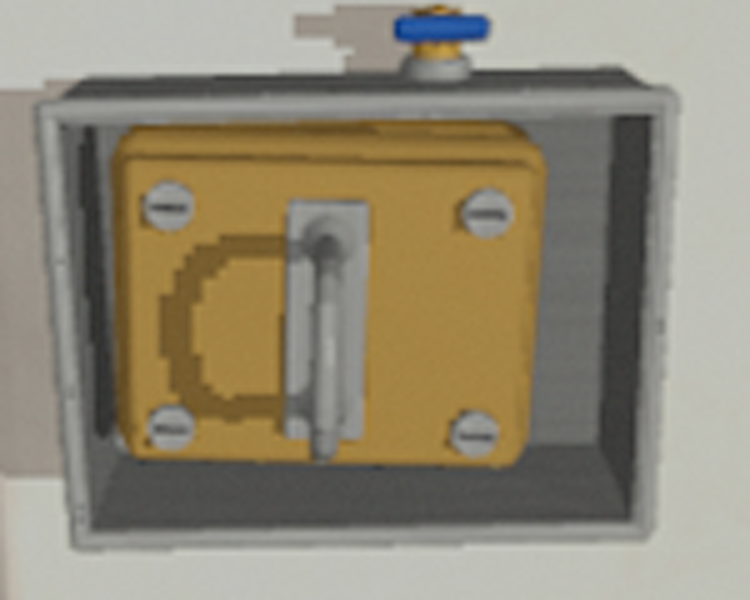

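```bash
python3 - <<'E'
from h import *
z=np.load('pics/wf.npz');T=z['T'];c={'camera_matrix':z['K']};d=z['d']
g=lambda a,b,h:pl(c,250+a/5,130+b/5,h,T).round(1)
for n,p,h in [('bath',(48,105),55),('bath',(670,95),55),('bath',(645,535),55),('bath',(82,542),55),('innerL@55',(62,130),55),('innerR',(657,120),55),('scr',(170,207),53),('scr',(487,213),53),('scr',(474,433),53),('scr',(172,428),53),('barfar',(328,262),94),('barmid',(326,350),94),('barnear',(325,445),94),('lid',(118,158),51),('lid',(545,170),51),('lid',(528,465),51),('lid',(130,460),51)]: 
  u,v=250+p[0]//5,130+p[1]//5
  print(n,g(*p,h),'depth',d[v,u], 'dz->', (lambda o,dr:(o+dr*d[v,u]).round(1))(*ray(c,u,v,T)))
# tray
for (u,v) in [(267,298),(372,281),(383,350)]: print(pl(c,u,v,12,T).round(1))
E
```

```text
bath [390.3 433.1  55. ] depth 316.76328 dz-> [389.8 433.3  55.9]
bath [523.2 435.3  55. ] depth 315.23352 dz-> [522.9 435.5  56.5]
bath [525.  332.1  55. ] depth 349.65094 dz-> [524.9 332.3  55.4]
bath [392.1 330.3  55. ] depth 350.24945 dz-> [391.7 331.   55.4]
innerL@55 [393.  427.8  55. ] depth 321.08667 dz-> [392.2 427.5  53.3]
innerR [520.8 429.9  55. ] depth 318.32678 dz-> [520.4 430.   55.2]
scr [415.4 410.5  53. ] depth 323.51904 dz-> [415.8 411.6  56.1]
scr [485.3 409.1  53. ] depth 323.61188 dz-> [484.5 410.5  56.3]
scr [484.1 357.2  53. ] depth 341.5533 dz-> [482.9 358.7  55. ]
scr [414.1 358.4  53. ] depth 340.7215 dz-> [414.  360.1  55.5]
barfar [450.2 408.7  94. ] depth 301.40546 dz-> [449.6 405.8  81.4]
barmid [449.8 390.7  94. ] depth 291.41968 dz-> [449.6 391.6  96.8]
barnear [449.6 370.5  94. ] depth 299.97342 dz-> [449.6 370.8  94.9]
lid [404.2 421.   51. ] depth 336.457 dz-> [402.  419.5  39.7]
lid [497.9 418.3  51. ] depth 336.51047 dz-> [499.4 416.3  40.7]
lid [497.3 348.3  51. ] depth 382.59183 dz-> [501.1 335.3  19.6]
lid [403.8 349.5  51. ] depth 390.88745 dz-> [398.2 333.4  11.6]
[380.2 215.1  12. ]
[530.  243.7  12. ]
[554.7 119.9  12. ]
```

Emit:
jog_arm:
  rows:
    - [1,-0.9,0,0,0]
    - [1,-0.9,0,0,0]
    - [1,-0.9,0,0,0]
    - [1,-0.9,0,0,0]
    - [1,0,0,0,0]
    - [1,0,0,0,0]

```text
time_s: 3.75
tool_pos: [449.9, 185.0, 304.1]
eef_rot: [180.0, -0.1, 90.1]
ft_force: [-0.8, 0.4, -0.5]
finger_gap: 85.6
```

```bash
python3 snap.py wt; python3 - <<'E'
from h import *
i=cv2.imread('pics/wt.png');crop(i,220,100,420,260,4,'wtc.png')
E
```

```text
3.75 [449.9 185.  304.1] [ 1.7998e+02 -6.0000e-02  9.0130e+01] [-0.8  0.4 -0.5] 85.57158735463963
```

View pics/wtc.png

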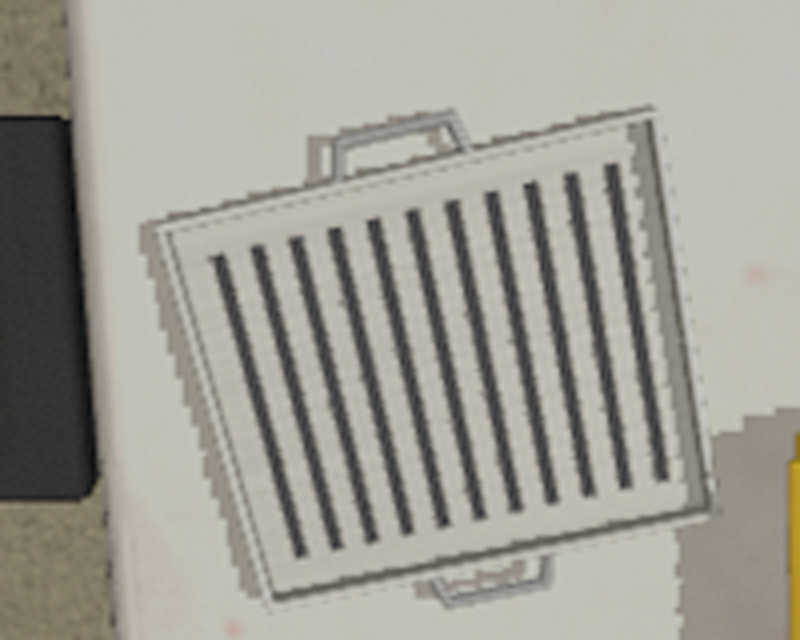

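Emit:
jog_arm:
  rows:
    - [1,-0.9,0,0,0]
    - [1,-0.9,0,0,0]
    - [1,-0.9,0,0,0]
    - [1,-0.9,0,0,0]
    - [1,-0.9,0,0,0]
    - [1,-0.9,0,0,0]
    - [1,-0.4,0,0,0]
    - [1,0,0,0,0]
    - [1,0,0,0,0]

```text
time_s: 4.92
tool_pos: [450.9, -162.8, 303.6]
eef_rot: [-180.0, -0.0, 90.1]
ft_force: [-0.5, 0.6, -0.3]
finger_gap: 85.6
```

```bash
python3 snap.py wh; python3 - <<'E'
from h import *
i=cv2.imread('pics/wh.png');crop(i,220,60,420,260,4,'whc.png')
E
```

```text
4.925 [ 450.9 -162.8  303.6] [-1.7997e+02 -2.0000e-02  9.0140e+01] [-0.5  0.6 -0.3] 85.64322622666242
```

View pics/wh.png

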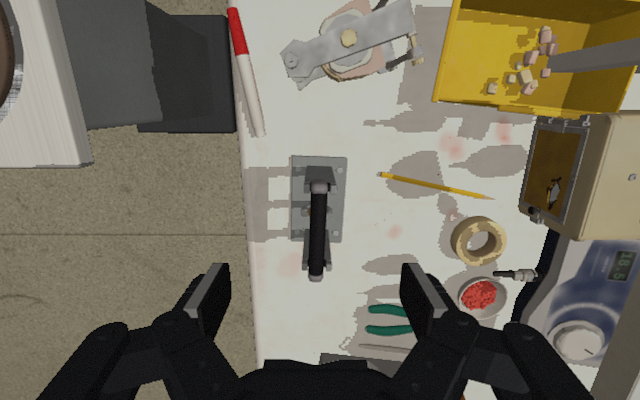

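View pics/whc.png

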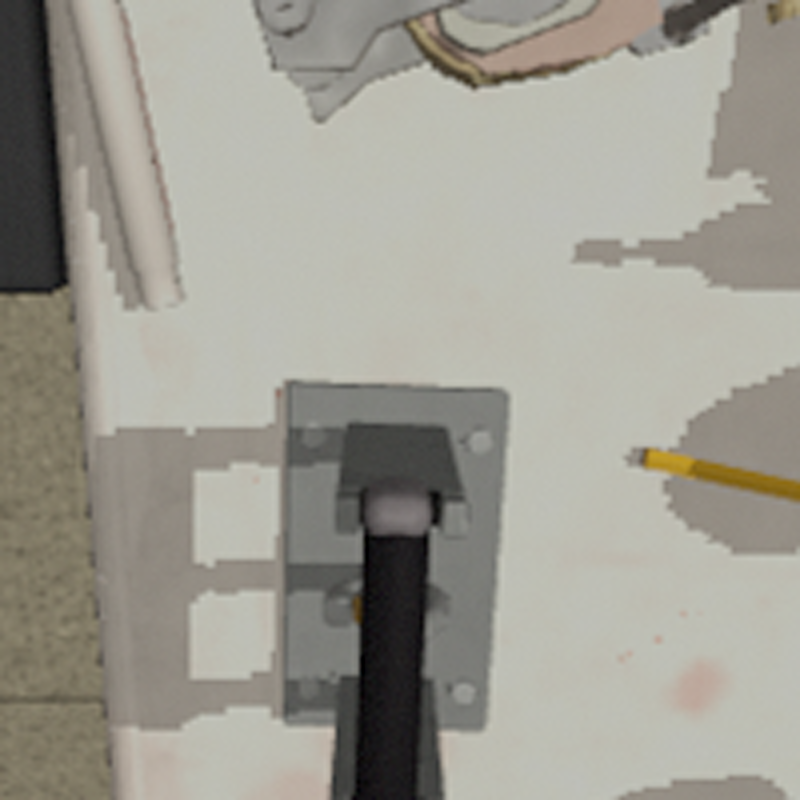

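```bash
python3 - <<'E'
from h import *
z=np.load('pics/wt.npz');T=z['T'];c={'camera_matrix':z['K']}
g=lambda a,b,h:pl(c,220+a/4,100+b/4,h,T)
C=[g(148,228,12),g(652,112,12),g(712,510,12),g(270,600,12)]
Rb=[g(217,255,5),g(612,165,5),g(664,480,5),g(300,556,5)]
for q in (C,Rb): print(np.round(q,1).tolist(),np.mean(q,0).round(1),[np.linalg.norm(q[i]-q[(i+1)%4]).round(1) for i in range(4)],np.degrees(np.arctan2(*(q[1]-q[0])[[1,0]])))
z=np.load('pics/wh.npz');T=z['T'];c={'camera_matrix':z['K']};d=z['d']
def dep(u,v):
  o,dr=ray(c,u,v,T);return (o+dr*d[v,u]).round(1)
for u,v in [(319,190),(318,215),(318,240),(317,262),(316,275),(320,182)]: print(u,v,pl(c,u,v,112,T).round(1),dep(u,v))
for u,v in [(293,156),(347,156),(343,242),(291,240)]: print('base',pl(c,u,v,6,T).round(1),dep(u,v))
# handle black mask columns by row
img=z['img']
for v in (200,220,240,260):
  r=img[v,290:345].max(1);ix=np.where(r<50)[0]+290;print(v,ix.min(),ix.max(),pl(c,ix.min(),v,112,T).round(1),pl(c,ix.max()+1,v,112,T).round(1))
E
```

```text
[[378.4, 204.9, 12.0], [529.9, 239.7, 12.0], [559.5, 111.7, 12.0], [412.2, 78.1, 12.0]] [470.  158.6  12. ] [np.float64(155.4), np.float64(131.4), np.float64(151.1), np.float64(131.2)] 12.937706068909712
[[398.2, 195.2, 5.0], [520.4, 223.3, 5.0], [544.6, 119.5, 5.0], [422.2, 91.2, 5.0]] [471.4 157.3   5. ] [np.float64(125.4), np.float64(106.6), np.float64(125.6), np.float64(106.7)] 12.957866068203165
319 190 [ 454.  -155.9  112. ] [ 454.  -156.   111.8]
318 215 [ 453.2 -180.4  112. ] [ 453.2 -180.1  113. ]
318 240 [ 453.4 -206.4  112. ] [ 453.4 -206.8  111.3]
317 262 [ 452.5 -230.6  112. ] [ 452.5 -230.8  111.8]
316 275 [ 451.5 -245.6  112. ] [ 451.5 -245.   112.9]
320 182 [ 454.8 -148.4  112. ] [ 455.  -150.2  105. ]
base [ 422.9 -142.8    6. ] [ 422.9 -142.7    6.5]
base [ 489.8 -142.7    6. ] [ 490.5 -143.8   -0.8]
base [ 488.7 -260.5    6. ] [ 4.894e+02 -2.636e+02 -3.000e-01]
base [ 417.6 -257.7    6. ] [ 417.5 -258.3    4.8]
200 311 326 [ 446.6 -165.6  112. ] [ 461.5 -165.5  112. ]
220 310 325 [ 445.6 -185.5  112. ] [ 460.8 -185.5  112. ]
240 309 324 [ 444.6 -206.5  112. ] [ 460.2 -206.4  112. ]
260 307 325 [ 442.5 -228.4  112. ] [ 461.4 -228.4  112. ]
```

Emit:
jog_arm:
  rows:
    - [1,-0.62,0.06,0,0.5]
    - [1,0,0,0.6,0]
    - [1,0,0,0.6,0]
    - [1,0,0,0.5,0]
    - [1,0,0,0,0]
    - [1,0,0,0,0]

```text
time_s: 5.72
tool_pos: [454.5, -201.5, 202.8]
eef_rot: [179.9, 0.0, 87.8]
ft_force: [0.2, -0.0, -0.2]
finger_gap: 85.2
```

```bash
python3 snap.py wh2
```

```text
5.725 [ 454.5 -201.5  202.8] [179.95   0.    87.75] [ 0.2 -0.  -0.2] 85.23245417703849
```

View pics/wh2.png

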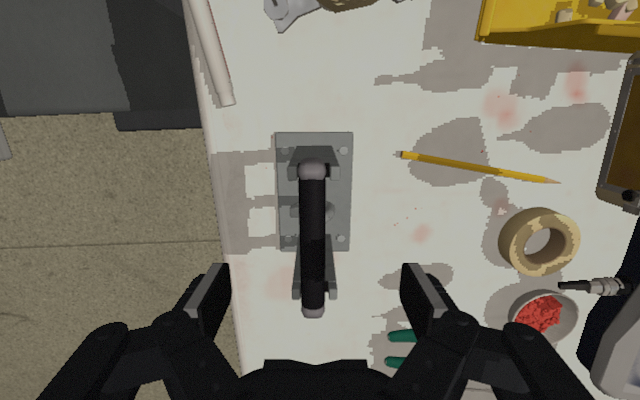

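```bash
python3 - <<'E'
from h import *
z=np.load('pics/wh2.npz');T=z['T'];c={'camera_matrix':z['K']};d=z['d']
for u,v,h in [(313,163,108),(313,316,104),(312,240,112),(301,240,112),(325,240,112)]:
  o,dr=ray(c,u,v,T);print(pl(c,u,v,h,T).round(1),(o+dr*d[v,u]).round(1))
i=cv2.imread('pics/wh2.png');crop(i,260,120,370,330,3,'wh2c.png')
E
```

```text
[ 455.1 -150.9  108. ] [ 455.2 -150.7  109.1]
[ 450.7 -258.1  104. ] [ 451.  -251.2  112.4]
[ 452.7 -196.5  112. ] [ 452.7 -196.3  112.2]
[ 446.1 -196.2  112. ] [ 445.9 -198.   108.2]
[ 460.4 -196.8  112. ] [ 460.5 -199.1  107.2]
```

View pics/wh2c.png

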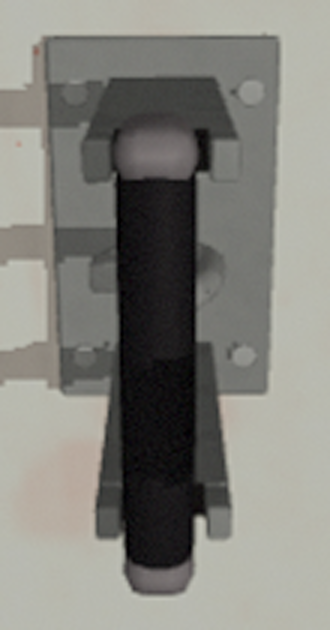

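Emit:
jog_arm:
  rows:
    - [1,0,-0.025,0.4,0]
    - [1,0,0,0.41,0]
    - [1,0,0,0,0]
    - [-1,0,0,0,0]
    - [-1,0,0,0,0]
    - [-1,0,0,0,0]
    - [-1,0,0,0,0]
    - [-1,0,0,0,0]
    - [-1,0,0,0,0]
    - [-1,0,0,0,0]
    - [-1,0,0,0,0]
  grip_force: 80

```text
time_s: 7.15
tool_pos: [452.5, -201.9, 153.9]
eef_rot: [180.0, -0.0, 87.7]
ft_force: [-2.4, 0.7, 5.7]
finger_gap: 15.2
```

Emit:
jog_arm:
  rows:
    - [-1,0,0,-0.3,0]
    - [-1,0,0,-0.7,0]
    - [-1,0,0,-1,0]
    - [-1,0,0,-0.6,0]
    - [-1,0,0,0,0]
    - [-1,0,0,0,0]

```text
time_s: 7.9
tool_pos: [451.8, -201.4, 308.4]
eef_rot: [-179.9, -0.0, 87.7]
ft_force: [0.0, 0.1, -0.9]
finger_gap: 14.9
```

```bash
python3 snap.py wg; python3 - <<'E'
from h import *
c=read_camera('scene');cv2.imwrite('pics/sg.png',c['img']);crop(c['img'],340,60,500,180,5,'sgc.png')
E
```

```text
7.9 [ 451.8 -201.4  308.4] [-1.7994e+02 -4.0000e-02  8.7700e+01] [ 0.   0.1 -0.9] 14.883655919235038
```

View pics/wg.png

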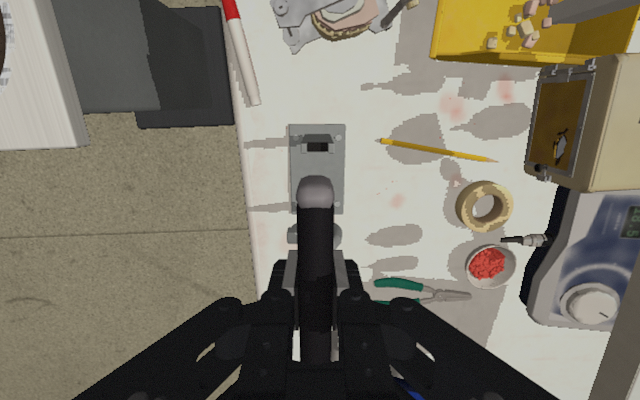

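View pics/sgc.png

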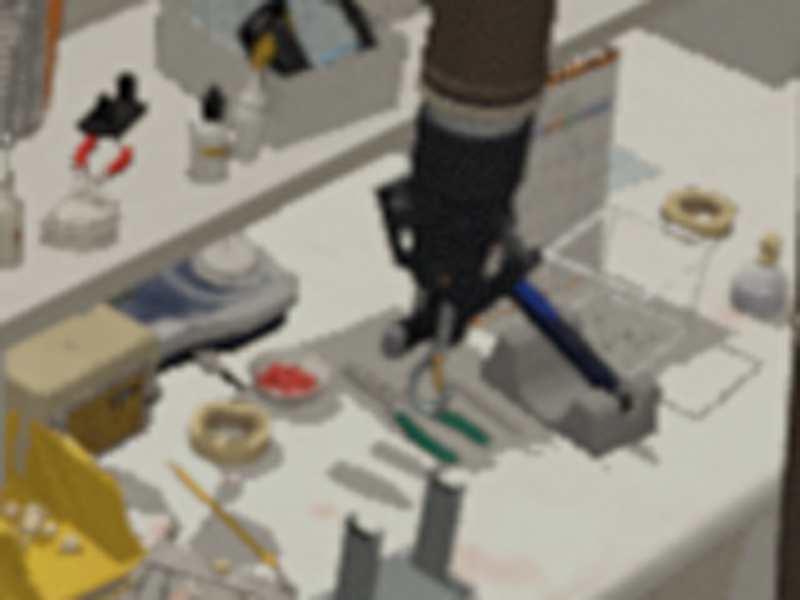

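Emit:
jog_arm:
  rows:
    - [-1,0.4,0,0,0]
    - [-1,0.8,0,0,0]
    - [-1,0.9,0,0,0]
    - [-1,0.9,0,0,0]
    - [-1,0.9,0,0,0]
    - [-1,0.9,0.07,0,0]
    - [-1,0.9,0.07,0,0]
    - [-1,0.9,0,0,0]
    - [-1,0.9,0,0,0]
    - [-1,0.9,0,0,0]
    - [-1,0.8,0,0,0]
    - [-1,0.57,0,0,0]

```text
time_s: 9.5
tool_pos: [483.4, 385.7, 307.0]
eef_rot: [-179.9, 0.1, 87.8]
ft_force: [0.1, 0.5, -1.7]
finger_gap: 14.9
```

Emit:
jog_arm:
  rows:
    - [-1,0,0,0.4,0]
    - [-1,0,0,0.4,0]
    - [-1,0,0,0,0]
    - [-1,0,0,0,0]

```text
time_s: 10.0
tool_pos: [484.6, 383.4, 261.3]
eef_rot: [-180.0, 0.0, 87.7]
ft_force: [0.2, -0.1, -1.2]
finger_gap: 14.6
```

```bash
python3 snap.py wr; python3 - <<'E'
from h import *
i=cv2.imread('pics/wr.png');
z=np.load('pics/wr.npz');T=z['T'];c={'camera_matrix':z['K']};d=z['d']
for u,v in [(316,190),(316,220),(316,250)]:
  o,dr=ray(c,u,v,T);print(u,v,(o+dr*d[v,u]).round(1))
c=read_camera('scene');crop(c['img'],240,180,360,280,6,'srr.png')
E
```

```text
10.0 [484.6 383.4 261.3] [-1.7998e+02  3.0000e-02  8.7660e+01] [ 0.2 -0.1 -1.2] 14.600787227506586
316 190 [486.7 433.  217.6]
316 220 [486.2 421.3 220.6]
316 250 [485.7 407.3 219.4]
```

View pics/wr.png

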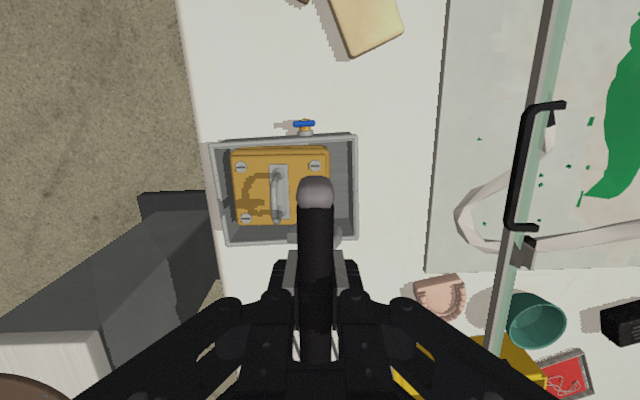

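View pics/srr.png

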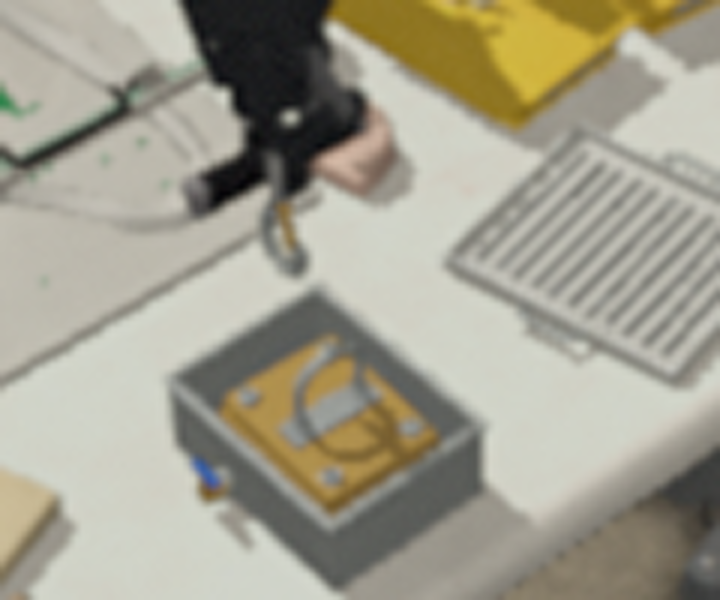

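Emit:
jog_arm:
  rows:
    - [-1,0,0,0.5,0]
    - [-1,0,0,0.5,0]
    - [-1,0,0,0.11,0]
    - [-1,0,0,0,0]
    - [-1,0,0,0,0]

```text
time_s: 10.72
tool_pos: [485.0, 384.0, 196.3]
eef_rot: [179.9, -0.1, 87.7]
ft_force: [-0.2, 0.3, -1.0]
finger_gap: 14.9
```

```bash
python3 snap.py wr2; python3 - <<'E'
from h import *
i=cv2.imread('pics/wr2.png');crop(i,190,90,390,240,4,'wr2c.png')
c=read_camera('scene');crop(c['img'],240,180,360,280,6,'srr2.png')
E
```

```text
10.725 [485.  384.  196.3] [ 1.799e+02 -1.000e-01  8.768e+01] [-0.2  0.3 -1. ] 14.866354392920446
```

View pics/wr2c.png

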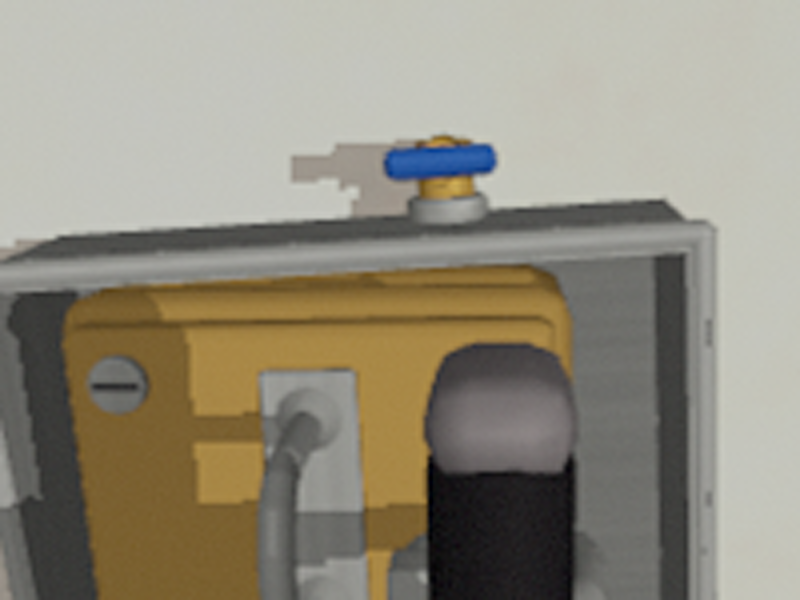

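View pics/srr2.png

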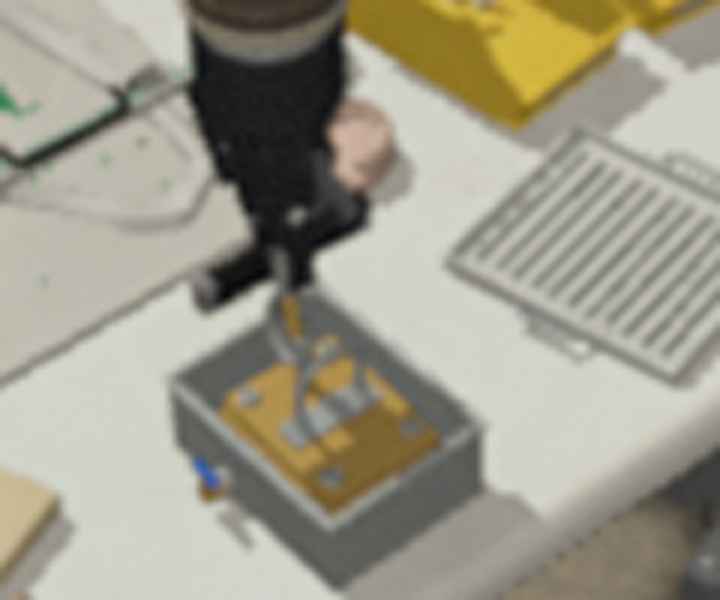

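Emit:
jog_arm:
  rows:
    - [-1,0,0,0.02,0]
    - [-1,0,-0.15,0,0]
    - [-1,0,-0.15,0,0]
    - [-1,0,0,0,0]
    - [-1,0,0,0,0]

```text
time_s: 11.45
tool_pos: [466.3, 384.4, 193.6]
eef_rot: [180.0, -0.0, 87.7]
ft_force: [0.3, -1.0, -1.4]
finger_gap: 15.0
```

```bash
python3 snap.py wr3; python3 - <<'E'
from h import *
i=cv2.imread('pics/wr3.png');crop(i,190,90,390,240,4,'wr3c.png')
E
```

```text
11.45 [466.3 384.4 193.6] [ 1.7998e+02 -1.0000e-02  8.7710e+01] [ 0.3 -1.  -1.4] 14.971261847495558
```

View pics/wr3c.png

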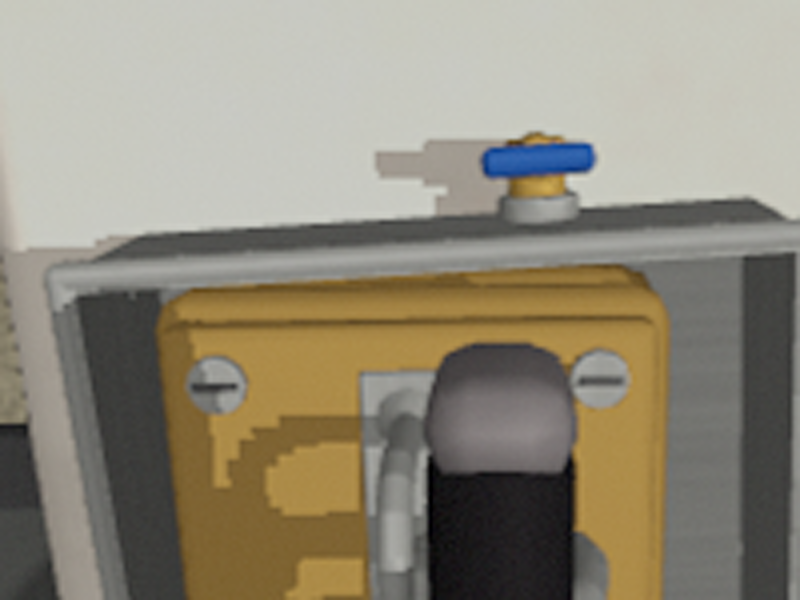

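```bash
cat > ck.py <<'E'
import sys
from h import *
n=sys.argv[1];z=np.load(f'pics/{n}.npz');T=z['T'];c={'camera_matrix':z['K']}
for a in sys.argv[2:]:
  u,v,h=map(float,a.split(','));print(a,pl(c,190+u/4,90+v/4,h,T).round(1))
E
python3 ck.py wr3 217,385,53 600,379,53 398,530,94 385,540,94 412,540,94 60,285,55
```

```text
217,385,53 [415.  410.9  53. ]
600,379,53 [485.3 409.2  53. ]
398,530,94 [450.8 397.6  94. ]
385,540,94 [448.6 396.   94. ]
412,540,94 [452.8 395.9  94. ]
60,285,55 [389.9 430.8  55. ]
```

Emit:
jog_arm:
  rows:
    - [-1,0,-0.05,0,0]
    - [-1,0,-0.05,0,0]
    - [-1,0,-0.04,0,0]
    - [-1,0,-0.03,0,0]
    - [-1,0,-0.03,0,0]
    - [-1,0,0,0,0]

```text
time_s: 12.25
tool_pos: [454.4, 384.9, 193.6]
eef_rot: [180.0, -0.0, 87.7]
ft_force: [0.9, 0.5, -2.8]
finger_gap: 15.1
```

```bash
python3 snap.py wr4; python3 - <<'E'
from h import *
i=cv2.imread('pics/wr4.png');crop(i,190,90,390,240,4,'wr4c.png')
E
```

```text
12.25 [454.4 384.9 193.6] [ 1.7998e+02 -2.0000e-02  8.7690e+01] [ 0.9  0.5 -2.8] 15.107721765669742
```

View pics/wr4c.png

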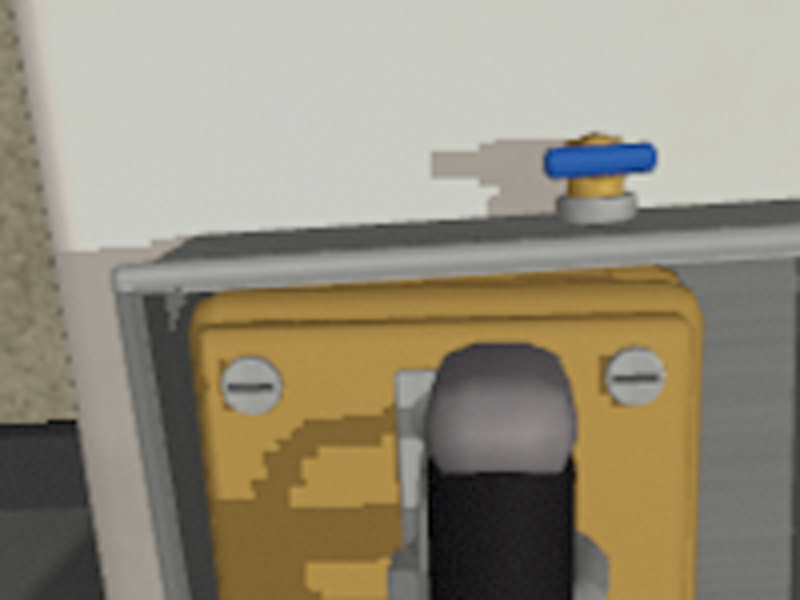

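```bash
python3 ck.py wr4 250,385,53 635,376,53
```

```text
250,385,53 [409.2 411.2  53. ]
635,376,53 [479.9 410.1  53. ]
```

Emit:
jog_arm:
  rows:
    - [-1,0,-0.03,0,0]
    - [-1,0,-0.02,0,0]
    - [-1,0,0,0,0]

```text
time_s: 12.68
tool_pos: [451.7, 385.3, 193.9]
eef_rot: [179.9, -0.1, 87.7]
ft_force: [4.1, 3.3, -1.5]
finger_gap: 15.0
```

Emit:
jog_arm:
  rows:
    - [-1,0,-0.03,0,0]
    - [-1,0,0,0,0]

```text
time_s: 12.92
tool_pos: [450.3, 385.1, 194.1]
eef_rot: [179.9, -0.1, 87.7]
ft_force: [4.9, 1.7, 0.1]
finger_gap: 15.0
```

```bash
python3 snap.py wr5; python3 - <<'E'
from h import *
i=cv2.imread('pics/wr5.png');crop(i,190,90,390,240,4,'wr5c.png')
E
```

```text
12.925 [450.3 385.1 194.1] [ 1.7991e+02 -6.0000e-02  8.7680e+01] [4.9 1.7 0.1] 14.969553876214924
```

View pics/wr5c.png

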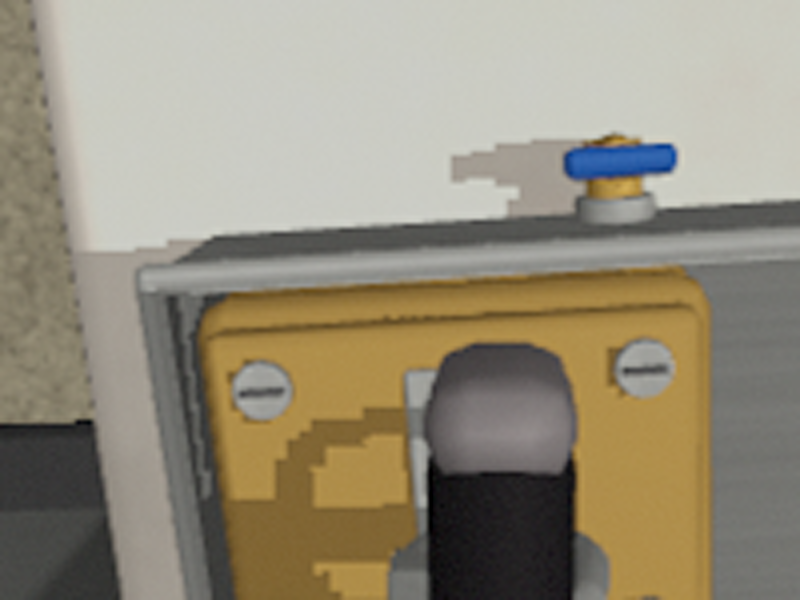

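```bash
python3 ck.py wr5 262,391,53 645,368,53 150,280,55
```

```text
262,391,53 [407.2 410.2  53. ]
645,368,53 [477.8 411.7  53. ]
150,280,55 [390.  431.9  55. ]
```

Emit:
jog_arm:
  rows:
    - [-1,0,-0.025,0,0]
    - [-1,0,0,0,0]

```text
time_s: 13.22
tool_pos: [449.1, 385.2, 194.3]
eef_rot: [179.9, -0.1, 87.7]
ft_force: [5.9, 1.7, 0.4]
finger_gap: 14.7
```

Emit:
jog_arm:
  rows:
    - [-1,0,-0.02,0,0]
    - [-1,0,0,0,0]

```text
time_s: 13.48
tool_pos: [448.6, 385.1, 194.3]
eef_rot: [179.8, -0.1, 87.6]
ft_force: [7.4, 1.4, -1.1]
finger_gap: 15.0
```

```bash
python3 snap.py wr6; python3 - <<'E'
from h import *
i=cv2.imread('pics/wr6.png');crop(i,190,90,390,240,4,'wr6c.png')
E
```

```text
13.475 [448.6 385.1 194.3] [ 1.7979e+02 -1.0000e-01  8.7650e+01] [ 7.4  1.4 -1.1] 14.998671375573878
```

View pics/wr6c.png

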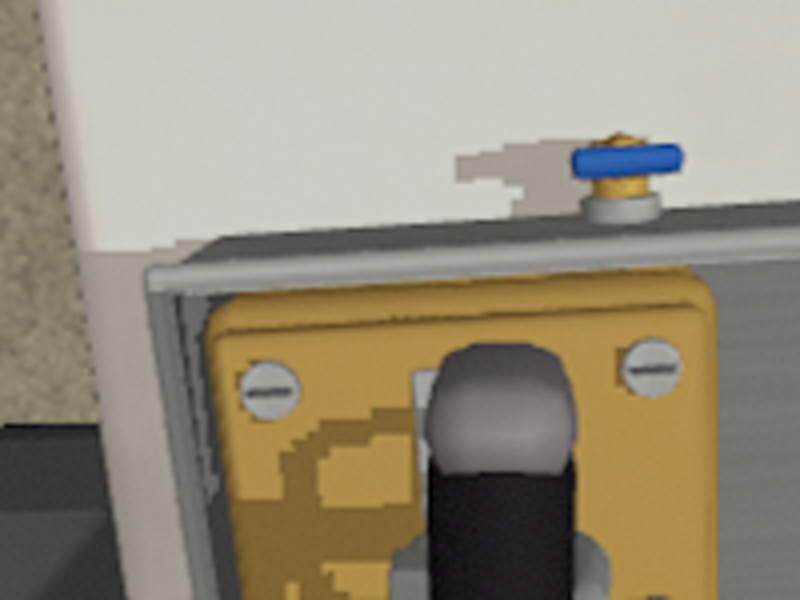

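Emit:
jog_arm:
  rows:
    - [-1,0,0,-0.05,0]
    - [-1,0,0,-0.05,0]
    - [-1,0,0,0,0]

```text
time_s: 13.9
tool_pos: [447.7, 384.3, 199.6]
eef_rot: [179.9, 0.0, 87.6]
ft_force: [6.2, -0.0, -1.7]
finger_gap: 15.0
```

Emit:
jog_arm:
  rows:
    - [-1,0,0,-0.05,0]
    - [-1,0,0,-0.05,0]
    - [-1,0,0,0,0]

```text
time_s: 14.28
tool_pos: [447.7, 384.1, 205.6]
eef_rot: [179.9, 0.0, 87.6]
ft_force: [6.5, -0.6, -2.9]
finger_gap: 14.9
```

Emit:
jog_arm:
  rows:
    - [-1,0,0,-0.05,0]
    - [-1,0,0,-0.05,0]
    - [-1,0,0,0,0]

```text
time_s: 14.65
tool_pos: [445.9, 384.9, 211.3]
eef_rot: [-179.9, 0.0, 87.7]
ft_force: [-0.4, 0.1, -2.1]
finger_gap: 14.6
```

Emit:
jog_arm:
  rows:
    - [-1,0,-0.03,0,0]
    - [-1,0,-0.02,0,0]
    - [-1,0,0,-0.04,0]
    - [-1,0,0,0,0]
    - [-1,0,0,0,0]

```text
time_s: 15.28
tool_pos: [443.9, 385.1, 213.9]
eef_rot: [180.0, -0.0, 87.7]
ft_force: [-0.4, -0.7, -2.4]
finger_gap: 15.0
```

```bash
python3 snap.py wr7; python3 - <<'E'
from h import *
c=read_camera('scene');crop(c['img'],240,180,360,280,6,'s7.png')
i=cv2.imread('pics/wr7.png');crop(i,190,90,390,240,4,'wr7c.png')
E
```

```text
15.275 [443.9 385.1 213.9] [ 1.800e+02 -1.000e-02  8.769e+01] [-0.4 -0.7 -2.4] 15.02947007839395
```

View pics/s7.png

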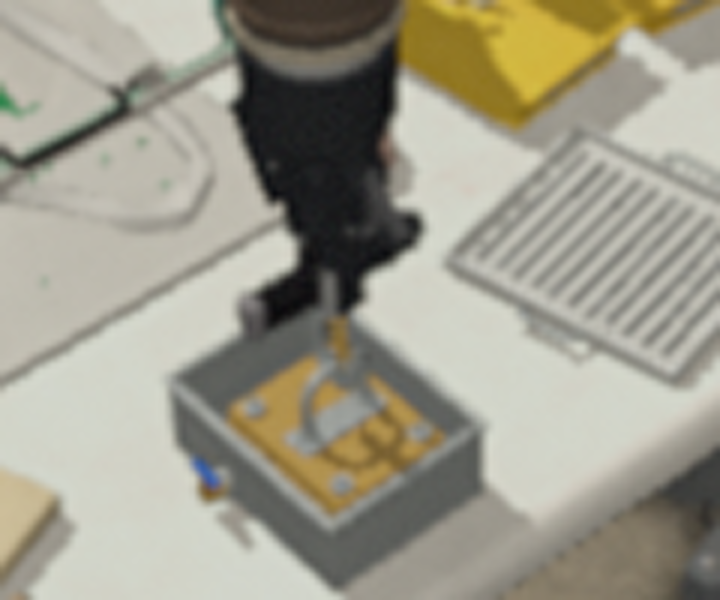

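View pics/wr7c.png

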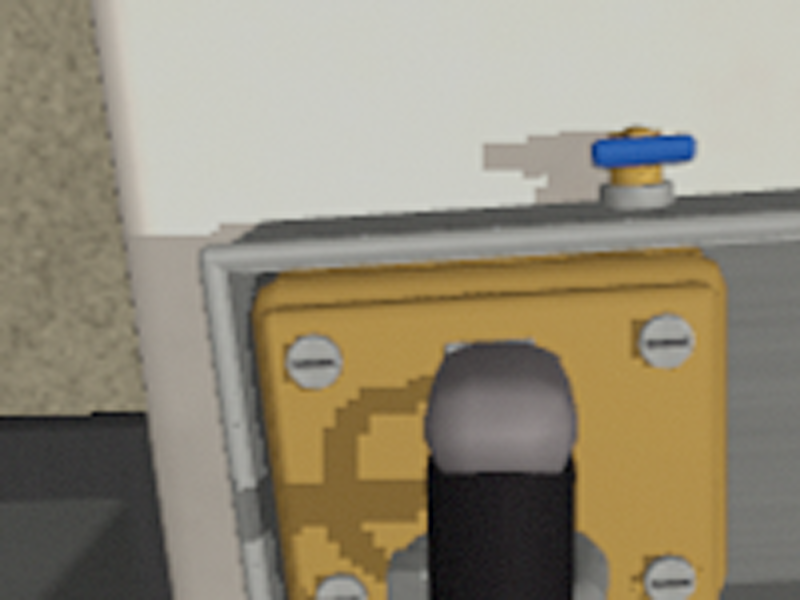

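```bash
python3 ck.py wr7 314,362,53 667,342,53 671,580,53 342,597,53
```

```text
314,362,53 [407.3 410.2  53. ]
667,342,53 [477.9 411.5  53. ]
671,580,53 [479.  359.5  53. ]
342,597,53 [408.6 358.3  53. ]
```

Emit:
jog_arm:
  rows:
    - [-1,0,0,-0.04,0]
    - [-1,0,0,-0.03,0]
    - [-1,0,0,-0.04,0]
    - [-1,0,0,-0.04,0]
    - [-1,0,0,0,0]

```text
time_s: 16.0
tool_pos: [443.7, 385.0, 222.7]
eef_rot: [-180.0, 0.0, 87.7]
ft_force: [0.7, 0.3, -10.1]
finger_gap: 14.6
```

Emit:
jog_arm:
  rows:
    - [-1,0,0,-0.06,0]
    - [-1,0,0,-0.1,0]
    - [-1,0,0,-0.13,0]
    - [-1,0,0,-0.15,0]
    - [-1,0,0,-0.15,0]
    - [-1,0,0,-0.15,0]
    - [-1,0,0,-0.15,0]
    - [-1,0,0,-0.15,0]
    - [-1,0,0,-0.15,0]
    - [-1,0,0,-0.1,0]
    - [-1,0,0,-0.05,0]
    - [-1,0,0,0,0]

```text
time_s: 17.5
tool_pos: [443.9, 385.2, 303.4]
eef_rot: [180.0, -0.0, 87.7]
ft_force: [1.2, 0.2, -10.8]
finger_gap: 14.7
```

```bash
python3 snap.py wl; python3 - <<'E'
from h import *
c=read_camera('scene');crop(c['img'],230,140,370,260,5,'sl.png')
E
```

```text
17.5 [443.9 385.2 303.4] [ 1.800e+02 -1.000e-02  8.769e+01] [  1.2   0.2 -10.8] 14.692666163910358
```

View pics/sl.png

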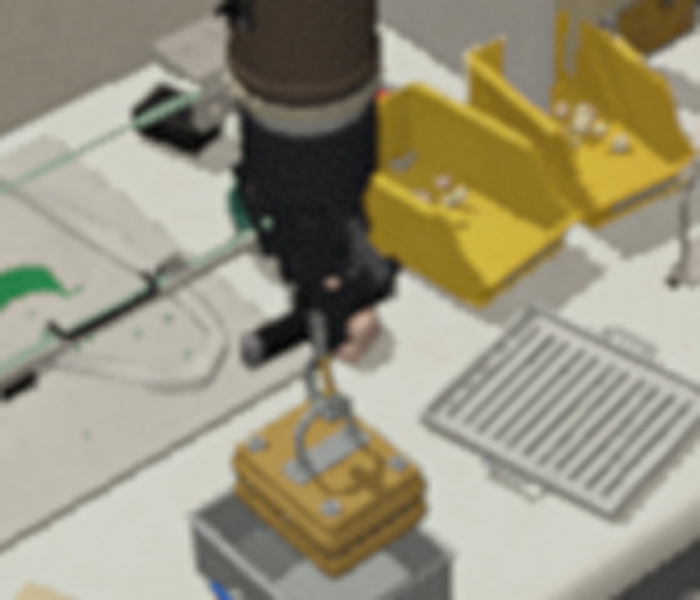

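View pics/wl.png

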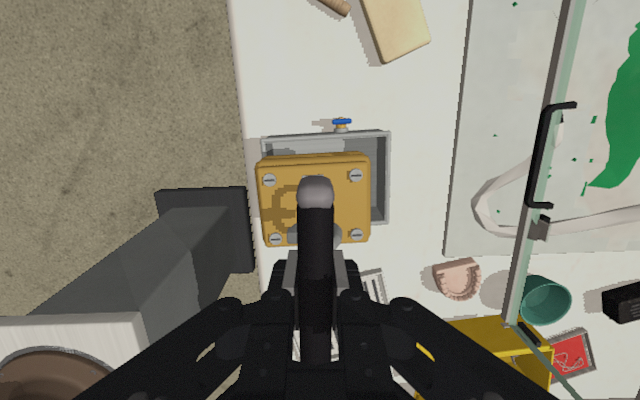

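Emit:
jog_arm:
  rows:
    - [-1,-0.05,0.01,0,0]
    - [-1,-0.1,0.02,0,0]
    - [-1,-0.15,0.03,0,0]
    - [-1,-0.2,0.03,0,0]
    - [-1,-0.25,0.04,0,0]
    - [-1,-0.3,0.05,0,0]
    - [-1,-0.3,0.05,0,0]
    - [-1,-0.3,0.05,0,0]
    - [-1,-0.3,0.05,0,0]
    - [-1,-0.3,0.05,0,0]
    - [-1,-0.3,0.05,0,0]
    - [-1,-0.3,0.05,0,0]

```text
time_s: 19.1
tool_pos: [465.9, 211.9, 303.3]
eef_rot: [180.0, -0.0, 87.7]
ft_force: [-0.1, 0.4, -9.9]
finger_gap: 14.4
```

Emit:
jog_arm:
  rows:
    - [-1,-0.25,0.05,0,0]
    - [-1,-0.2,0.04,0,0]
    - [-1,-0.18,0.02,0,0]
    - [-1,-0.13,0.01,0,0]
    - [-1,-0.09,0.01,0,0]
    - [-1,-0.05,0,0,0]
    - [-1,0,0,0,0]
    - [-1,0,0,0,0]
    - [-1,0,0,0,0]
    - [-1,0,0,0,0]

```text
time_s: 20.35
tool_pos: [471.3, 159.0, 303.3]
eef_rot: [-180.0, -0.0, 87.7]
ft_force: [-0.3, -0.9, -9.7]
finger_gap: 14.8
```

```bash
python3 snap.py wp
```

```text
20.35 [471.3 159.  303.3] [-180.    -0.    87.7] [-0.3 -0.9 -9.7] 14.810300494728045
```

View pics/wp.png

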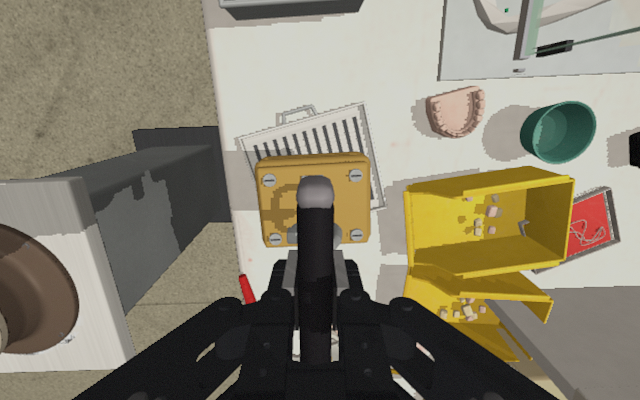

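```bash
python3 - <<'E'
from h import *
z=np.load('pics/wp.npz');T=z['T'];c={'camera_matrix':z['K']};d=z['d']
q=[pl(c,u,v,139,T) for u,v in [(269,180),(356,175),(357,235),(275,239)]]
print(np.round(q,1).tolist(),np.mean(q,0).round(1))
for u,v in [(300,165),(340,165),(262,200)]:
  o,dr=ray(c,u,v,T);print((o+dr*d[v,u]).round(1))
q=[pl(c,u,v,12,T) for u,v in [(241,138),(365,104),(384,207)]];print(np.round(q,1).tolist(),(q[0]+q[2])/2)
E
```

```text
[[434.5, 183.7, 139.0], [505.1, 185.0, 139.0], [506.2, 131.9, 139.0], [435.0, 130.9, 139.0]] [470.2 157.9 139. ]
[460.1 193.9 133.7]
[492.5 193.1 136. ]
[426.9 166.4 137.6]
[[384.1, 205.1, 12.0], [531.7, 237.7, 12.0], [558.0, 110.7, 12.0]] [471.04513919 157.88741247  12.        ]
```

Flask centre (470.2, 157.9) over tray centre (471, 158). Descending.

Emit:
jog_arm:
  rows:
    - [-1,0,0,0.06,0]
    - [-1,0,0,0.12,0]
    - [-1,0,0,0.17,0]
    - [-1,0,0,0.2,0]
    - [-1,0,0,0.2,0]
    - [-1,0,0,0.2,0]
    - [-1,0,0,0.15,0]
    - [-1,0,0,0.1,0]
    - [-1,0,0,0.07,0]
    - [-1,0,0,0.05,0]
    - [-1,0,0,0,0]

```text
time_s: 21.78
tool_pos: [471.4, 158.9, 224.1]
eef_rot: [180.0, -0.0, 87.7]
ft_force: [0.7, 0.6, -10.0]
finger_gap: 14.8
```

Emit:
jog_arm:
  rows:
    - [-1,0,0,0.04,0]
    - [-1,0,0,0.03,0]
    - [-1,0,0,0.03,0]
    - [-1,0,0,0.03,0]
    - [-1,0,0,0.03,0]
    - [-1,0,0,0,0]

```text
time_s: 22.52
tool_pos: [471.7, 159.0, 214.8]
eef_rot: [180.0, -0.0, 87.7]
ft_force: [0.3, 0.4, -2.1]
finger_gap: 14.6
```

Emit:
jog_arm:
  rows:
    - [-1,0,0,0.04,0]
    - [-1,0,0,0.04,0]
    - [-1,0,0,0,0]

```text
time_s: 22.9
tool_pos: [471.2, 158.8, 209.5]
eef_rot: [-180.0, 0.0, 87.7]
ft_force: [-0.3, -0.9, -2.8]
finger_gap: 14.7
```

```bash
python3 snap.py wq; python3 - <<'E'
from h import *
c=read_camera('scene');crop(c['img'],270,140,410,260,5,'sq.png')
E
```

```text
22.9 [471.2 158.8 209.5] [-1.7998e+02  1.0000e-02  8.7690e+01] [-0.3 -0.9 -2.8] 14.687127105818586
```

View pics/sq.png

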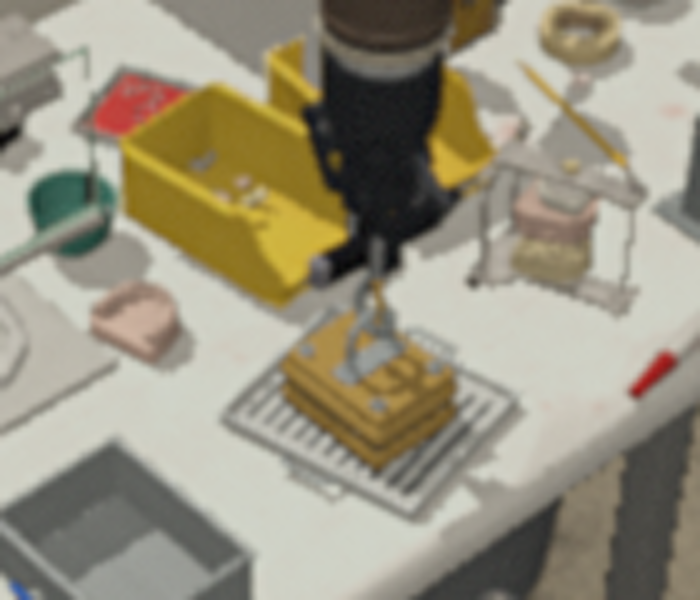

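View pics/wq.png

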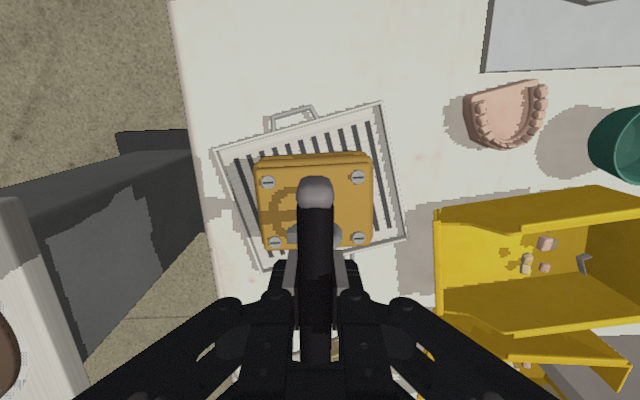

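Emit:
jog_arm:
  rows:
    - [-0.4,0,0,0,0]
    - [-0.4,0,0,0,0]
    - [-0.4,0,0,0,0]
    - [-0.4,0,0,-0.15,0]
    - [-0.4,0,0,-0.4,0]
    - [-0.4,0,0,-0.6,0]
    - [-0.4,0,0,-0.6,0]
    - [-0.4,0,0,-0.6,0]
    - [-0.4,0,0,0,0]
    - [-0.4,0,0,0,0]
    - [-0.4,0,0,0,0]
    - [-0.4,0,0,0,0]

```text
time_s: 24.5
tool_pos: [471.1, 158.8, 349.9]
eef_rot: [-179.9, 0.1, 87.7]
ft_force: [0.5, 0.4, -0.7]
finger_gap: 25.4
```

```bash
python3 snap.py we; python3 - <<'E'
from h import *
c=read_camera('scene');crop(c['img'],270,140,410,260,5,'se.png')
E
```

```text
24.5 [471.1 158.8 349.9] [-1.7993e+02  5.0000e-02  8.7680e+01] [ 0.5  0.4 -0.7] 25.392627775637926
```

View pics/se.png

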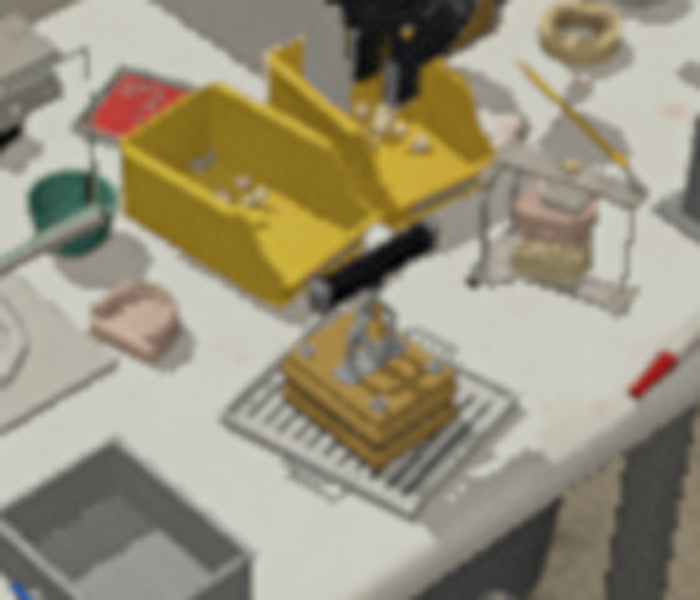

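View pics/we.png

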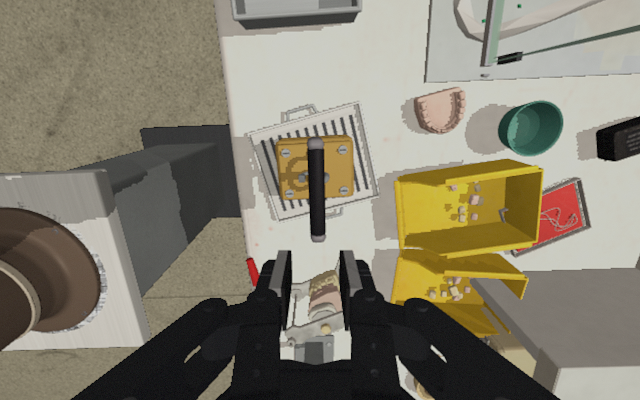

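Emit:
jog_arm:
  rows:
    - [-0.4,0,0,0,0]
    - [-0.4,0,0,0,0]
    - [-0.4,0,0,0,0]
    - [-0.4,0,0,0,0]
    - [-0.4,0,0,0,0]
    - [-0.4,0,0,0,0]
    - [-0.4,0,0,0,0]
    - [-0.4,0,0,0,0]
    - [-0.4,0,0,0,0]
    - [-0.4,0,0,0,0]
    - [-0.4,0,0,0,0]
    - [-0.4,0,0,0,0]

```text
time_s: 26.1
tool_pos: [471.4, 158.9, 350.7]
eef_rot: [180.0, -0.0, 87.7]
ft_force: [-0.9, 0.7, 0.0]
finger_gap: 26.0
```

```bash
python3 snap.py we2; python3 - <<'E'
from h import *
z=np.load('pics/we2.npz');T=z['T'];c={'camera_matrix':z['K']};d=z['d'];a=np.load('pics/we.npz')
print('change px',int((np.abs(z['img'].astype(int)-a['img']).max(2)>25).sum()))
def D(u,v):
  o,dr=ray(c,u,v,T);return (o+dr*d[v,u]).round(1)
for u,v in [(317,160),(317,190),(317,220)]: print('handle',D(u,v))
q=[(286,152),(345,150),(346,190),(289,194)]
P=[pl(c,u,v,53,T) for u,v in q];print('screws',[D(u,v).tolist() for u,v in q],np.mean(P,0).round(1))
C=[pl(c,u,v,12,T) for u,v in [(247,134),(360,103),(378,194),(271,220)]];print('tray',np.mean(C,0).round(1))
i=z['img'];crop(i,240,90,400,250,5,'we2c.png')
s=read_camera('scene');crop(s['img'],315,180,375,240,10,'se2.png')
E
```

```text
26.1 [471.4 158.9 350.7] [180.    -0.    87.69] [-0.9  0.7  0. ] 26.041883071616954
change px 7554
handle [474.1 191.1 147.7]
handle [473.  162.1 146.9]
handle [471.8 131.3 147.3]
screws [[436.3, 185.5, 54.9], [508.5, 185.3, 56.8], [509.6, 134.0, 55.1], [436.3, 131.7, 55.5]] [472.7 158.6  53. ]
tray [468.9 159.2  12. ]
```

View pics/se2.png

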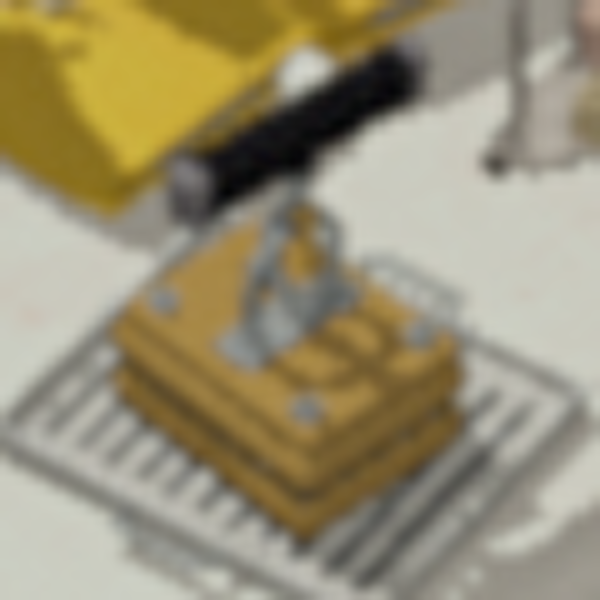

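View pics/we2c.png

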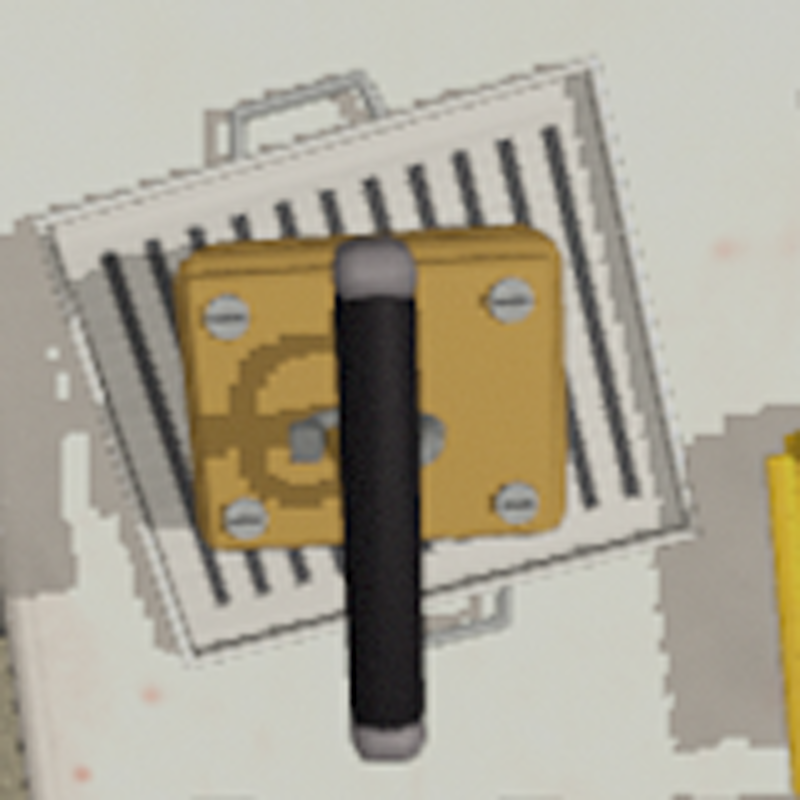

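```bash
python3 - <<'E'
from h import *
z=np.load('pics/we2.npz');T=z['T'];c={'camera_matrix':z['K']};d=z['d']
def D(u,v):
  o,dr=ray(c,u,v,T);return (o+dr*d[v,u]).round(1)
for u,v in [(300,177),(301,178),(302,179),(303,173),(305,173),(327,177),(325,178),(304,180)]: print(u,v,D(u,v),z['img'][v,u])
crop(z['img'],285,160,345,200,13,'zz.png')
t=read_camera('top');crop(t['img'],310,180,390,240,10,'tt.png')
s=read_camera('scene');d=s['depth']
def DS(u,v):
  o,dr=ray(s,u,v);return (o+dr*d[v,u]).round(1)
for u,v in [(345,199),(345,197),(340,200),(347,203),(346,206),(335,193),(350,189)]: print(u,v,DS(u,v),s['img'][v,u])
for P in [(473,158,135),(473,158,73),(472,158,94),(458,158,83)]: print(P,px(s,P),px(t,P))
E
```

```text
300 177 [453.5 160.3  83.7] [116 119 118]
301 178 [454.6 159.   83.6] [111 115 115]
302 179 [455.7 157.8  83.5] [114 117 116]
303 173 [456.4 161.3  67.6] [103 103 101]
305 173 [458.7 160.7  65.7] [129 133 131]
327 177 [484.8 159.7  86.5] [124 126 125]
325 178 [482.3 160.2  92.7] [131 135 135]
304 180 [458.  156.7  84.3] [ 89 106 119]
345 199 [468.8 157.4 109.7] [119 128 128]
345 197 [470.2 156.4 117. ] [68 71 71]
340 200 [560.3  92.1   2.2] [121 132 136]
347 203 [532.4  84.    2.3] [132 141 142]
346 206 [460.8 159.3  85.4] [ 56 102 124]
335 193 [594.1  85.9   9.2] [ 51  96 112]
350 189 [467.4 138.2 142.9] [19 17 17]
(473, 158, 135) (np.float64(344.22568259569397), np.float64(192.63521612842607)) (np.float64(346.5604820219871), np.float64(210.09672607689714))
(473, 158, 73) (np.float64(343.6501461748751), np.float64(206.62086065984485)) (np.float64(345.5409977547156), np.float64(210.67289313207326))
(472, 158, 94) (np.float64(344.04915260702944), np.float64(202.12285287997494)) (np.float64(345.87087808719906), np.float64(210.80683773583476))
(458, 158, 83) (np.float64(346.85259576658063), np.float64(206.7821746891165)) (np.float64(345.6155816200814), np.float64(215.40297885118554))
```

View pics/zz.png

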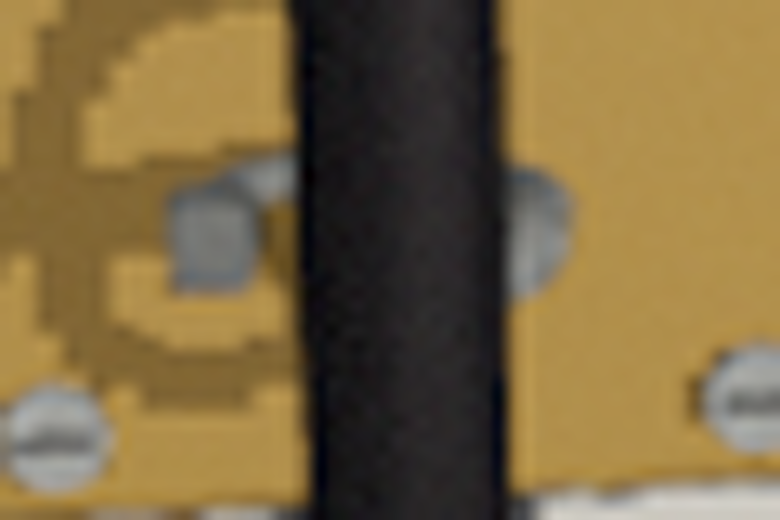

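View pics/tt.png

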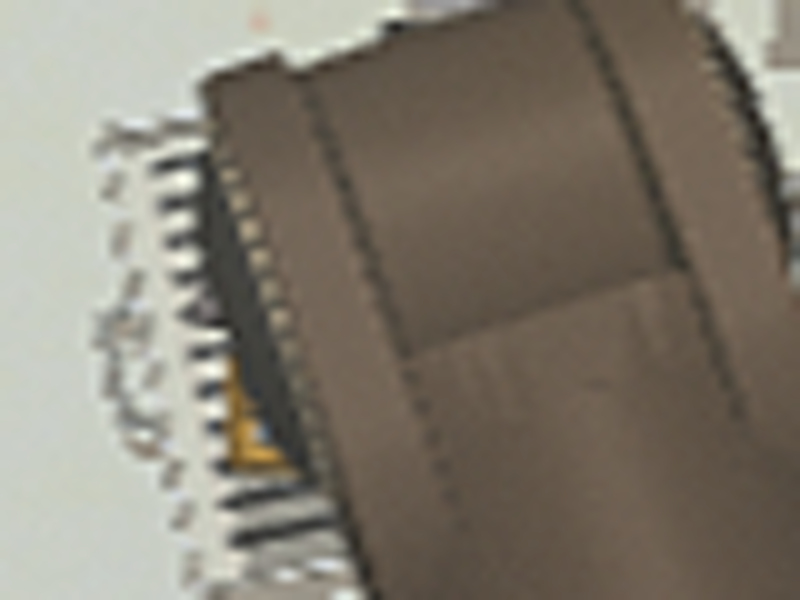

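Emit:
jog_arm:
  rows:
    - [-0.4,0,-0.5,0,0]
    - [-0.4,0,-0.7,0,0]
    - [-0.4,0,-0.7,0,0]
    - [-0.4,0,0,0,0]
    - [-0.4,0,0,0,0]
    - [-0.4,0,0,0,0]

```text
time_s: 27.05
tool_pos: [358.3, 163.4, 350.8]
eef_rot: [180.0, 0.0, 87.6]
ft_force: [0.5, -0.8, -0.9]
finger_gap: 25.4
```

```bash
python3 snap.py wx; python3 - <<'E'
from h import *
z=np.load('pics/wx.npz');T=z['T'];c={'camera_matrix':z['K']};u,v=map(int,px(c,(470,159,85),T));print(u,v)
crop(z['img'],max(u-45,0),max(v-40,0),u+45,v+40,8,'wxc.png')
t=read_camera('top');crop(t['img'],310,180,390,240,10,'tt2.png')
E
```

```text
27.05 [358.3 163.4 350.8] [1.7997e+02 1.0000e-02 8.7630e+01] [ 0.5 -0.8 -0.9] 25.352707738418367
411 177
```

View pics/wxc.png

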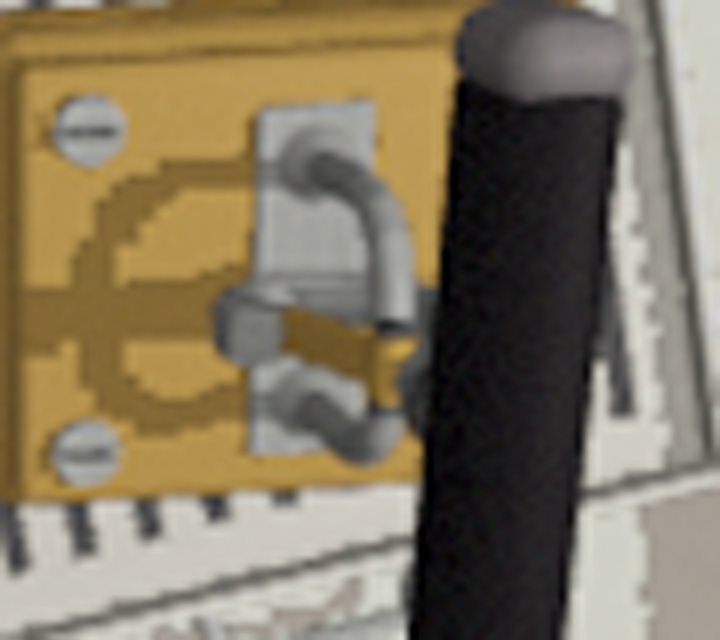

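```bash
python3 -c "
from cell import *
print(hand_in())"
```

```text
the job is handed in; nothing more can be done
None
```

I clipped the hook onto the brass flask's ring, lifted the flask out of the bath by the hook alone, and stood it in the drain tray. I handed the job in at about 27 s. `hand_in()` reports no verdict.

**Clipping:** I took the hook from the stand by its T-handle and pushed its tip through the ring towards -x. The flask slid about 8 mm to the wall. The sideways force then rose to about 7.4 N with the latch fully in. Drawing the hook up 18 mm dropped that force to nearly zero, which fits the latch snapping shut.

**Lift:** The readings showed about 10 N downward, hook included, and the flask hung level with its underside at about 90 mm. I lowered it, eased the grip and drew the gripper straight up.

**Last checks:**
- **Flask position:** its centre measured (472.7, 158.6) and the tray's (468.9 to 471.4, 157.3 to 159.2), so it is within about 4 mm. It looks flat on the tray floor.
- **Hook:** it stands upright on the lid. In the last wrist view the latch runs from the tip over the ring's bar, shut, with the bar inside. The hook's bowl is about 20 mm from the bar, against the 55 mm limit.
- **Gripper:** it is clear of everything, and the measured force is at noise level.
- **Bystanders:** I touched none of them, but I did not re-measure their positions.

**Disagreements:** The first top-camera estimates differed from the wrist views by up to about 10 mm, so I used the wrist values. The position readings scatter by about 1 mm. No check failed.

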